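Unsnap the air purifier's filter cover

ROBOT

A 6-joint arm with a two-finger parallel gripper is mounted at the origin on the work surface. World frame = base frame: x ahead of the robot, y to its left, z up, the work surface at z = 0. Lengths are in mm, angles in rad, forces in N, time in s.
With the tool pointing down it reaches from about 350 to 975 mm from the base axis. Payload 7.1 kg.
Tool frame: the origin (TCP) lies between the finger pads; the fingertips stand 17 mm ahead of it and the grasp point (between the pads) lies 2 mm behind it (tip_reach is the y of the fingertips in the tool frame, in mm); y points along the fingers, x is the direction in which the jaws open and shut, and the axes are right-handed (so a half turn about y gives the same grasp; the last joint's range is limited). The gripper opens to 88 mm and grips with 3 to 60 N. Pads are 20 mm wide; open, the fingers measure 115 mm over their backs; the gripper's body (75 mm by 178 mm) begins 61 mm behind the grasp point.
Start: joints at [-1.311, 0.423, 1.63, -0, 1.089, -0.019], TCP at [172.02, -600.844, 239.675] pointing down, gripper open.
Joint ranges: [-3, 3], [-0.9, 2.11], [0.09, 2.58], [-1.31, 4.45], [0.11, 2.69], [-2.54, 2.54]. Speed limits (rad/s): [2.39, 2.39, 3.01, 3.14, 3.14, 3.14].

INTERFACE

Orientations are given as a rotation vector (axis times angle).
In Python, from workcell import get_obs, get_image, camera_model, close_job, silhouettes, tip_of, tip_reach gives the robot as it stands. The module is installed in compiled form; this text tells all that it offers.
- The arm moves only by the tool arm_command, never from a script. Its argument "targets" is a list of rows, each a list of 4 numbers: the shift along the tool's x, y, z in mm, then the turn about the tool's y in rad. A call has 1 to 20 rows; each row shifts and turns the commanded pose from where the row before left it, along the tool's axes as they then stand; what a row does not reach is not made up. A row lasts 1/12 s, in which the tool goes at most 41.7 mm and 7.16 degrees, less where a joint would pass 70% of its speed; a pose out of reach is approached as far as the arm can. A call is refused whole if a number of a shift passes 41.7 or a number of a turn 0.125, either way. A call with a gripper value outside its range is refused whole. "gripper" is the opening in per cent of the stroke, from 0 (shut) to 100 (fully open), set as the call begins (left out, the last holds). The fingers move at their own pace and stop on an object; the grip force is fixed at half the most. Time passes only in rows, so rows that do not move let the fingers close. It gives the time, the measured TCP pose, the force and the opening at its end, in the units of the state.
- get_obs(): the state, without advancing time (a new reading comes with each control period).
- get_image(name): name is "scene" or "top"; returns the picture (480x640x3 uint8, blue, green, red); there is no depth.
- camera_model(name): a dict with "mtx" (3x3 intrinsics, pixels), "position" and "orientation" of the camera in the world. Camera axes: x right, y up, looking along -z (the intrinsics and any distortion apply to the point x, -y, -z); pixel columns grow to the right and rows downward; lengths in mm; the calibration is good to about 2 mm. A picture is of the moment at which its call begins. camera_model takes no time and is no camera call.
- close_job(): hands the job in, once; it reports no verdict.
Trained networks look in the newest picture that a camera, given by its name, has taken for a name from the list of things; names that differ only in an ending like _2 or _b are one class to them, and where a whole thing is asked for, a point or a joint stands for the part that bears it (a point fixed in the world has none). Each returns a list of dicts, best first, with "conf" (0 to 1); they miss things now and then, are a little off and sometimes report something else, mostly with a low value. They report only what shows in the picture. A call takes as long as a camera call.
- silhouettes(camera, thing): "pixels" (480x640 bool, what is visible of it) and "at" ([column, row] in pixels, amid what is visible of it).
- tip_of(camera, thing): "at" ([column, row] in pixels: a listed point, or the origin of a listed thing).
The state is a dict: "t": time; "qpos": joint angles; "qvel": joint speeds; "joint_torque": joint torques, N m; "ee_pos": TCP position; "orientation": TCP orientation; "ft_force": force on the tool from outside, world axes, zero at the start; "moment": the same for the moment, N m; "width": finger opening in mm.
Only numpy, scipy, OpenCV 4.12 (cv2) and the standard library are available. Lean on these libraries where they do the work, as an engineer would, in place of code of your own. Each camera call takes 0.05 s, during which the arm holds its last target. There are 200 camera calls.

TASK

The air purifier's filter is due for a change: take off its filter cover without forcing anything, by pressing the sprung tab at its front inward while you raise the front edge and then drawing the tongues out at the rear. Lay the cover gently, flat and right way up, in the middle of the cork mat, and leave the other things where they stand.

Things in the scene. Friction and masses are not known exactly. Their poses are not given: they have to be found in the camera images.
- purifier: Air purifier, fixed, filter side up: white box 210 (x) x 180 (y) x 72 mm high, 78 mm at the console along its rear edge. Origin: centre of its underside; x runs from its front (nearer the robot) to its rear, z up. Its top is a frame round an opening 148 x 124 mm; the filter lies 22 mm or more below. The frame's front strip is the hook's catch, the rear strip holds down the cover's tongues.
- cover: Filter cover, white, louvred, 90 to 160 g with its tab, 161 (x) x 140 (y) mm, plate 3.5 mm thick, lying on the purifier's frame, axes along the purifier's. Origin: in the plane of its skirts' lower edges, 16 mm under the plate; 56 mm above the purifier's origin when fitted. Laid down it stands level on its skirts, origin on the surface. Fitted, it has 0 to 5 mm of unseen play inward (+x).
- tab_root (a point): Centre of the foot of the tab's thumb piece, level with the plate's top, on the cover (-74, 0, 19.5 mm from its origin). The upright thumb piece is 9 mm thick (x), 26 mm wide (y), 25 mm tall, clear all round: grip it front to back, fingertips 2 to 5 mm above the plate. Pressed inward (cover +x) it first takes up the cover's play (little force), then gives 5 N per mm, at most 9 mm.
- front_edge (a point): Middle of the line of the cover's front edge, plate underside (-86, 0, 16 mm from its origin). With the play taken up, the hook below leaves its catch at 10 to 14 N of inward push. Keep 14 to 17 N up until this edge has risen 14 mm, as the hook is still passing the catch. More than 22 N in all between cover and purifier (pushing, pulling, bearing down) breaks tab or tongues.
- rear_edge (a point): Middle of the cover's rear edge, plate underside (+75, 0, 16 mm from its origin), about which its front is swung up. Two tongues under it reach 4 to 10 mm beneath the frame's rear strip: raise the front 20 to 25 mm, let the tab off, draw the cover forward (-x) some 20 mm, then lift.
- mat: Cork mat fixed on the counter, 240 (x) x 220 (y) x 4 mm. Origin: centre of its underside; its upper face is 4 mm above that.
- remote: Black television remote control, 158 x 44 x 16 mm, lying on the counter before the robot; bystander. Origin: centre of its underside, x along its length.
- jar: Lidded glass storage jar, 136 mm across, 210 mm high; bystander. Origin: centre of its underside.
- planter: Cut-off water bottle full of soil with a bare twig, 94 mm across, bottle 170 mm high, twig to 340 mm; bystander. Origin: centre of its underside.

How it is judged:
By the outcome, as a careful person would: the job done as asked, in the order asked, and still so for the second after the job is handed in, with the robot touching nothing.
It also fails if it takes over 54 s, if anything falls off the work surface, if the arm or the gripper's body presses on something with over 40 N, if the wrist force passes 120 N, or if a joint passes its speed limit or range.

## Working session

There is one attempt and no reset: what is moved stays moved. The work goes in short steps, Python scripts to look and compute and a tool call to move; the robot and the scene stay as the last step left them, time stands still between calls to the robot, and variables do not carry over. Pictures are saved under pics/ and viewed, about 8 in all and at most 12, crops included, and the job is handed in when it is done.

Besides the shell and the picture viewer there is one more tool, called as name(argument=value, ...) on one line, values as JSON. arm_command: Moves the arm, as the interface text tells. Its arguments: {"type":"object","properties":{"targets":{"type":"array","items":{"type":"array","items":{"type":"number"}}},"gripper":{"type":"number"}},"required":["targets"]}

```bash
mkdir -p pics
cat > h.py <<'E'
import numpy as np, cv2
from scipy.spatial.transform import Rotation as R
from workcell import *
def rot(o):
    o=np.array(o,float)
    return o if o.shape==(3,3) else (R.from_rotvec(o).as_matrix() if o.size==3 else R.from_quat(o).as_matrix())
def ray(cam,px):
    m=camera_model(cam);K=np.array(m['mtx']);d=np.linalg.inv(K)@[px[0],px[1],1]
    return np.array(m['position'],float),rot(m['orientation'])@(d*[1,-1,-1])
def onz(cam,px,z):
    p,d=ray(cam,px);return p+d*(z-p[2])/d[2]
def proj(cam,P):
    m=camera_model(cam);c=(np.array(P,float)-m['position'])@rot(m['orientation'])
    c=(c*[1,-1,-1])@np.array(m['mtx']).T;return c[...,:2]/c[...,2:]
def tri(a,b):
    (p,d),(q,e)=a,b;d=d/np.linalg.norm(d);e=e/np.linalg.norm(e)
    A=np.eye(3)-np.outer(d,d);B=np.eye(3)-np.outer(e,e)
    return np.linalg.solve(A+B,A@p+B@q)
E
python3 - <<'E'
from h import *
o=get_obs();print(o);print(tip_reach if not callable(tip_reach) else tip_reach())
for c in ['scene','top']:
    print(c,camera_model(c)); cv2.imwrite(f'pics/{c}0.png',get_image(c))
for n in ['purifier','cover','tab_root','front_edge','rear_edge','mat','remote','jar','planter']:
    for c in ['scene','top']:
        r=tip_of(c,n);print(n,c,[(np.round(x['at'],1).tolist(),round(x['conf'],2)) for x in r[:2]])
E
```

```text
{'t': 0.0, 'qpos': array([-1.31100322e+00,  4.23832023e-01,  1.63070649e+00,  1.67024492e-05,
        1.08859908e+00, -1.90008096e-02]), 'qvel': array([-0.0003386 , -0.00076539, -0.00118055,  0.00020164, -0.00105082,
       -0.00044734]), 'joint_torque': array([ 2.08313868e-04, -5.44619071e+01, -2.73666215e+01,  6.42258511e-02,
        2.27525382e-02, -1.32144755e-04]), 'ee_pos': array([ 171.88682119, -600.33536399,  238.90070952]), 'orientation': array([-1.32728429,  1.0022744 , -1.00026752]), 'ft_force': array([-0.28400344, -0.58101831,  0.13284932]), 'moment': array([ 0.00325518, -0.04218703, -0.00571126]), 'width': 87.38500495741398}
17.0
scene {'mtx': array([[536.53958368,   0.        , 319.96996396],
       [  0.        , 536.53958368, 243.69373867],
       [  0.        ,   0.        ,   1.        ]]), 'position': array([1276.6253239 , -719.94420532,  794.12710643]), 'orientation': array([0.9315945 , 0.38686204, 0.75970868])}
top {'mtx': array([[536.51412057,   0.        , 322.16427661],
       [  0.        , 536.51412057, 242.60634343],
       [  0.        ,   0.        ,   1.
[... 187 characters left out ...]
8, 285.7], 0.4)]
purifier top []
cover scene [([290.7, 311.1], 0.98)]
cover top [([376.1, 219.0], 0.95)]
tab_root scene [([270.2, 285.0], 0.69), ([324.3, 315.7], 0.57)]
tab_root top [([381.9, 243.4], 0.58)]
front_edge scene [([262.5, 281.1], 0.9)]
front_edge top [([378.8, 248.2], 0.81)]
rear_edge scene [([320.5, 315.9], 0.71), ([291.5, 307.4], 0.18)]
rear_edge top [([372.1, 186.9], 0.65)]
mat scene [([371.5, 258.8], 0.84), ([291.9, 324.3], 0.56)]
mat top [([263.1, 237.1], 0.55)]
remote scene [([291.6, 245.6], 0.56)]
remote top [([308.0, 304.3], 0.75)]
jar scene [([454.1, 235.2], 0.73)]
jar top [([164.6, 217.9], 0.96)]
planter scene [([175.2, 383.0], 0.72)]
planter top [([471.4, 231.2], 0.6)]
```

View pics/scene0.png

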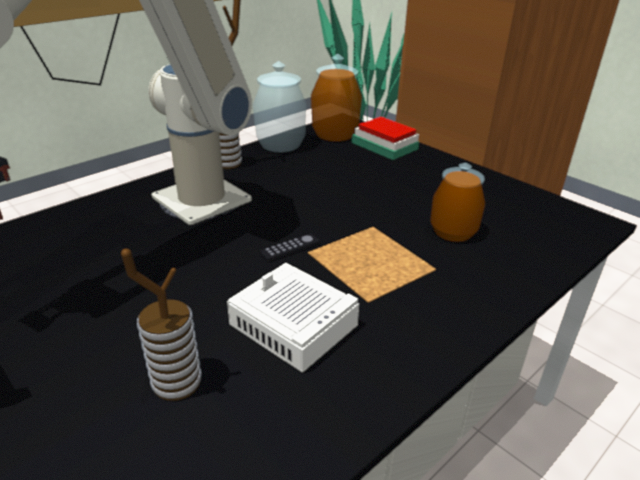

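View pics/top0.png

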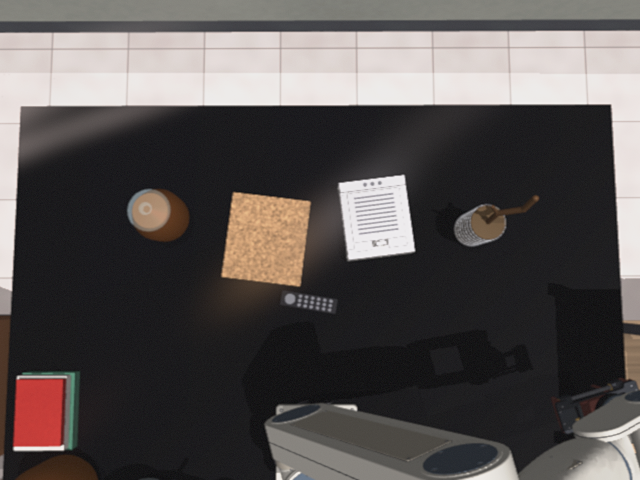

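Run:
```python
from h import *
for c in ['scene','top']:get_image(c)
P={}
for n,s,t in [('cover',(290.7,311.1),(376.1,219)),('tab',(270.2,285),(381.9,243.4)),('fe',(262.5,281.1),(378.8,248.2)),('re',(320.5,315.9),(372.1,186.9)),('mat',(371.5,258.8),(263.1,237.1))]:
    print(n,tri(ray('scene',s),ray('top',t)).round(1))
for n,t,z in [('cover',(376.1,219),56),('tab',(381.9,243.4),75.5),('fe',(378.8,248.2),72),('re',(372.1,186.9),72),('mat',(263.1,237.1),0),('jar',(164.6,217.9),0),('planter',(471.4,231.2),0),('remote',(308,304.3),0)]:
    print(n,onz('top',t,z).round(1))
for n,t,z in [('cover',(290.7,311.1),56),('tab',(270.2,285.),75.5),('fe',(262.5,281.1),72),('re',(320.5,315.9),72),('mat',(371.5,258.8),0)]:
    print(n,onz('scene',t,z).round(1))
for n in ['cover','mat']:
  for c,z in [('top',75.5 if n=='cover' else 4),('scene',75.5 if n=='cover' else 4)]:
    r=silhouettes(c,n)
    if r:
        m=r[0]['pixels'].astype(np.uint8);k=max(cv2.findContours(m,0,2)[0],key=cv2.contourArea)
        q=np.array([onz(c,p[0],z)[:2] for p in k],np.float32)
        print(n,c,r[0]['conf'],m.sum(),cv2.minAreaRect(q),r[0]['at'])
```

```text
cover [ 611.  -165.8   44.1]
tab [ 544.2 -172.8   78.6]
fe [ 526.8 -170.5   78. ]
re [ 692.4 -154.1   77.3]
mat [564.6 145.    8.7]
cover [ 609.2 -164.8   56. ]
tab [ 541.  -177.4   75.5]
fe [ 528.5 -169.4   72. ]
re [ 694.3 -153.5   72. ]
mat [566.8 147.4   0. ]
jar [622.2 425.1   0. ]
planter [ 581.2 -438.     0. ]
remote [378.8  21.6   0. ]
cover [ 621.8 -174.3   56. ]
tab [ 544.7 -166.3   75.5]
fe [ 519.1 -167.5   72. ]
re [ 687.2 -151.    72. ]
mat [555.6 153.    0. ]
cover top 0.87 2917 ((609.8203735351562, -164.0054931640625), (159.35528564453125, 139.4964599609375), 7.375818729400635) [377.9, 217.1]
cover scene 0.63 3409 ((598.2438354492188, -163.34536743164062), (177.3599090576172, 144.9131317138672), 7.678196430206299) [289.4, 302.1]
mat top 0.66 6613 ((562.6296997070312, 137.552734375), (220.50408935546875, 240.22329711914062), 82.72505950927734) [263.3, 237.8]
mat scene 0.74 4954 ((560.18994140625, 140.57675170898438), (225.7200469970703, 246.34996032714844), 83.23707580566406) [371.2, 262.9]
```

The scene view shows the purifier at about (290,310) with its tab at (269,281), and the mat at (371,262). The top view shows the cover at (377,217), the tab at (381,243) and the mat at (263,238). The detections agree with the pictures. Next I check my model against a close crop.

Run:
```python
from h import *
o=get_obs();T=rot(o['orientation']);print('tool axes cols\n',T.round(3))
def mk(org,yaw):
    c,s=np.cos(yaw),np.sin(yaw);M=np.array([[c,-s,0],[s,c,0],[0,0,1]])
    return lambda p:np.array(p,float)@M.T+org
org=np.array([614.5,-163.5,56]);yaw=np.radians(7.)
f=mk(org,yaw)
pl=[(-86,-70,19.5),(75,-70,19.5),(75,70,19.5),(-86,70,19.5)]
tb=[(-78.5,-13,44.5),(-69.5,-13,44.5),(-69.5,13,44.5),(-78.5,13,44.5)]
tr=[(-78.5,-13,19.5),(-69.5,-13,19.5),(-69.5,13,19.5),(-78.5,13,19.5)]
pb=[(-105,-90,16),(105,-90,16),(105,90,16),(-105,90,16)]
out=[]
for c,(u,v) in [('top',(330,170)),('scene',(220,255))]:
    im=get_image(c);S=6 if c=='top' else 4;w=66 if c=='top' else 100
    w,hh=(100,100) if c=='top' else (150,120)
    k=cv2.resize(im[v:v+hh,u:u+w],None,fx=S,fy=S,interpolation=cv2.INTER_CUBIC)
    k2=k.copy()
    for P,col in [(pl,(0,0,255)),(tb,(255,0,0)),(tr,(0,160,0)),(pb,(255,0,255))]:
        q=(proj(c,f(P))-[u,v]+.5)*S
        cv2.polylines(k2,[q.astype(int)],True,col,1)
    cv2.imwrite(f'pics/{c}1.png',k2)
```

```text
tool axes cols
 [[ 0.275  0.     0.961]
 [-0.961  0.     0.275]
 [-0.    -1.     0.   ]]
```

View pics/top1.png

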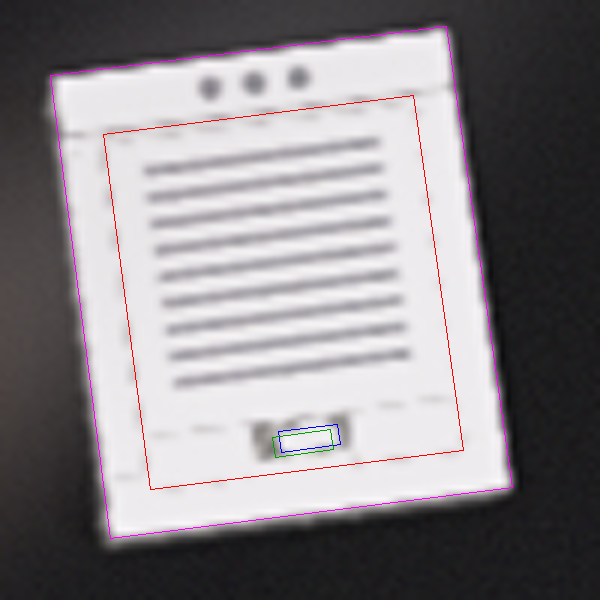

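View pics/scene1.png

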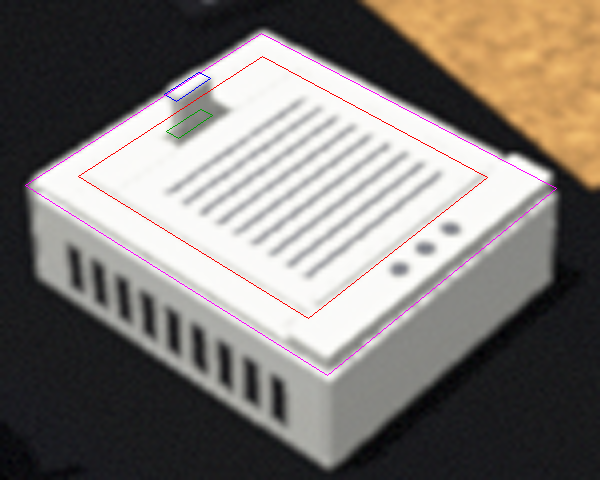

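The overlay fits both views: the purifier outline and the plate match, and the tab (275–350, 420–460 in the top crop) falls where predicted. So cover origin ≈ (614.5, −163.5), yaw 7°, tab root ≈ (541, −172.5).

arm_command(targets=[[0,0,0,-0.118],[0,0,0,-0.118],[0,0,0,-0.118],[0,0,0,-0.118],[0,0,0,-0.118],[0,0,0,-0.118],[0,0,0,-0.118],[0,0,0,-0.118],[0,0,0,-0.118],[0,0,0,-0.118],[0,0,0,-0.118],[0,0,0,-0.118]], gripper=50)

```text
t: 2.4
ee_pos: [172.0, -600.9, 239.7]
orientation: [-1.568, -0.102, 0.102]
ft_force: [0.8, 0.2, 0.1]
width: 43.8
```

arm_command(targets=[[14,0,12.6,0],[28,0,25.4,0],[28,0,25.4,0],[28,0,25.4,0],[28,0,25.4,0],[28,0,25.4,0],[28,0,25.4,0],[28,0,25.4,0],[28,0,25.4,0],[28,0,25.4,0],[28,0,25.4,0],[28,0,25.4,0],[28,0,25.4,0],[28,0,25.4,0],[28,0,25.4,0],[12.5,0,12,0],[0,0,0,0],[0,0,0,0]])

```text
t: 3.9
ee_pos: [540.5, -171.2, 239.5]
orientation: [-1.569, -0.099, 0.1]
ft_force: [-0.1, -1.3, 0.2]
width: 44.0
```

Run:
```python
from h import *
o=get_obs();T=rot(o['orientation']);print(o['t'],o['ee_pos'].round(1),np.degrees(np.arctan2(T[1,0],T[0,0])),T.round(3),o['width'],o['ft_force'],o['qpos'].round(2))
d=np.array([541.05,-172.5,96])-o['ee_pos'];print('tool shift',(T.T@d).round(1))
```

```text
3.9 [ 540.5 -171.2  239.5] 7.235866488295652 [[ 0.992 -0.    -0.126]
 [ 0.126 -0.     0.992]
 [-0.    -1.    -0.   ]] 43.95953159445656 [-0.05387263 -1.25803642  0.22568002] [-0.33  0.34  1.76 -0.    1.04 -0.45]
tool shift [  0.5 143.5  -1.4]
```

arm_command(targets=[[0.5,15,-1.4,0],[0,20,0,0],[0,20,0,0],[0,20,0,0],[0,20,0,0],[0,15,0,0],[0,10,0,0],[0,8,0,0],[0,6,0,0],[0,4,0,0],[0,3,0,0],[0,2,0,0],[0,0,0,0],[0,0,0,0]])

```text
t: 5.07
ee_pos: [541.2, -173.1, 97.0]
orientation: [-1.569, -0.098, 0.097]
ft_force: [-0.4, -0.9, 0.2]
width: 43.8
```

arm_command(targets=[[0,0,0,0],[0,0,0,0],[0,0,0,0],[0,0,0,0],[0,0,0,0],[0,0,0,0]], gripper=17)

```text
t: 5.57
ee_pos: [541.0, -173.1, 96.7]
orientation: [-1.569, -0.098, 0.097]
ft_force: [-0.1, 0.6, 0.4]
width: 15.0
```

Run:
```python
from h import *
o=get_obs();print(o['t'],o['ee_pos'].round(2),o['width'],o['ft_force'].round(2))
k=get_image('scene')[240:320,220:330];cv2.imwrite('pics/s2.png',cv2.resize(k,None,fx=6,fy=6,interpolation=2))
```

```text
5.5667 [ 541.01 -173.13   96.74] 14.950669181203292 [-0.12  0.58  0.36]
```

View pics/s2.png

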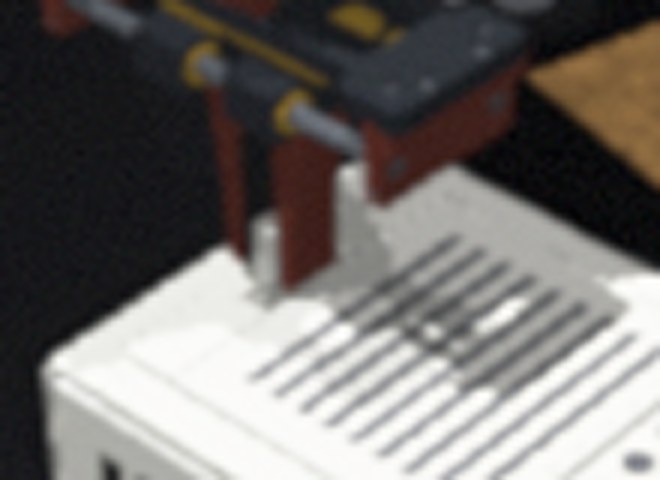

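The crop shows the tab standing between the two fingers, front finger at x≈235 and rear at ≈310. Closing now.

arm_command(targets=[[0,0,0,0],[0,0,0,0],[0,0,0,0],[0,0,0,0],[0,0,0,0]], gripper=0)

```text
t: 6.03
ee_pos: [540.9, -173.1, 96.7]
orientation: [-1.569, -0.097, 0.097]
ft_force: [-0.4, 0.5, -0.6]
width: 9.1
```

arm_command(targets=[[0.5,0,0,0],[0,0,0,0],[0,0,0,0]])

```text
t: 6.28
ee_pos: [541.3, -173.1, 96.7]
orientation: [-1.569, -0.097, 0.098]
ft_force: [-0.5, -0.5, 0.9]
width: 8.7
```

arm_command(targets=[[0.5,0,0,0],[0.5,0,0,0],[0,0,0,0],[0,0,0,0]])

```text
t: 6.62
ee_pos: [542.5, -172.9, 96.7]
orientation: [-1.569, -0.097, 0.097]
ft_force: [-0.3, 1.0, 1.2]
width: 9.0
```

arm_command(targets=[[0.5,0,0,0],[0.5,0,0,0],[0,0,0,0],[0,0,0,0]])

```text
t: 6.95
ee_pos: [543.2, -172.8, 96.7]
orientation: [-1.569, -0.097, 0.098]
ft_force: [-2.6, -0.0, 1.8]
width: 8.9
```

arm_command(targets=[[0.5,0,0,0],[0.5,0,0,0],[0,0,0,0],[0,0,0,0]])

```text
t: 7.28
ee_pos: [543.8, -172.7, 96.6]
orientation: [-1.568, -0.096, 0.098]
ft_force: [-5.0, -0.5, 4.6]
width: 8.8
```

arm_command(targets=[[0.5,-0.3,0,0],[0.5,-0.3,0,0],[0,0,0,0],[0,0,0,0]])

```text
t: 7.62
ee_pos: [544.1, -172.4, 96.8]
orientation: [-1.568, -0.095, 0.099]
ft_force: [-5.2, -1.4, 1.5]
width: 9.1
```

arm_command(targets=[[0.5,-0.2,0,0],[0.5,-0.1,0,0],[0,0,0,0],[0,0,0,0]])

```text
t: 7.95
ee_pos: [544.5, -172.3, 96.8]
orientation: [-1.568, -0.094, 0.1]
ft_force: [-7.1, -1.5, 0.8]
width: 9.0
```

arm_command(targets=[[0.5,-0.1,0,0],[0.5,-0.1,0,0],[0,0,0,0],[0,0,0,0]])

```text
t: 8.28
ee_pos: [544.9, -172.2, 96.9]
orientation: [-1.567, -0.093, 0.101]
ft_force: [-9.3, -2.5, 1.2]
width: 8.8
```

arm_command(targets=[[0.5,-0.1,0,0],[0.5,-0.1,0,0],[0.5,0,0,0],[0,0,0,0],[0,0,0,0],[0,0,0,0]])

```text
t: 8.78
ee_pos: [545.5, -172.1, 96.9]
orientation: [-1.567, -0.092, 0.103]
ft_force: [-11.9, -3.8, 2.8]
width: 8.6
```

arm_command(targets=[[0.5,-0.1,0,0],[0,-0.1,0,0],[0,0,0,0],[0,0,0,0]])

```text
t: 9.12
ee_pos: [545.7, -172.0, 97.0]
orientation: [-1.567, -0.092, 0.103]
ft_force: [-12.4, -3.7, 2.1]
width: 8.8
```

Run:
```python
from h import *
for i in range(4):
    o=get_obs();T=rot(o['orientation']);get_image('top');print(o['t'],o['ee_pos'].round(2),(o['ft_force']@[.9925,.122,0]).round(2),o['ft_force'].round(2),o['moment'].round(3))
```

```text
9.1167 [ 545.72 -172.05   96.97] -12.8 [-12.44  -3.72   2.09] [-0.872  1.868 -0.062]
9.1667 [ 545.7  -172.05   96.93] -12.78 [-12.36  -4.24   1.76] [-0.843  1.793 -0.141]
9.2167 [ 545.68 -172.05   96.93] -12.61 [-12.13  -4.73   2.07] [-0.881  1.817 -0.13 ]
9.2667 [ 545.71 -172.05   96.94] -12.91 [-12.52  -4.     1.86] [-0.849  1.745 -0.149]
```

arm_command(targets=[[0.5,-0.2,-0.4,0],[0.5,-0.2,-0.4,0],[0,0,0,0],[0,0,0,0],[0,0,0,0]])

```text
t: 9.73
ee_pos: [546.0, -172.2, 97.0]
orientation: [-1.566, -0.09, 0.105]
ft_force: [-13.7, -2.6, 3.3]
width: 8.7
```

```bash
cat > f.py <<'E'
from h import *
o=get_obs();t=o['t'];L=[]
for i in range(3):
    o=get_obs();L.append(o['ft_force']);get_image('top')
f=np.mean(L,0);print(round(t,2),o['ee_pos'].round(2),'along',(f@[.9925,.122,0]).round(2),'lat',(f@[-.122,.9925,0]).round(2),'z',f[2].round(2),'|f|',np.linalg.norm(f).round(1),o['moment'].round(2),o['width'].round(1))
E
python3 f.py
```

```text
Traceback (most recent call last):
  File "f.py", line 5, in <module>
    f=np.mean(L,0);print(round(t,2),o['ee_pos'].round(2),'along',(f@[.9925,.122,0]).round(2),'lat',(f@[-.122,.9925,0]).round(2),'z',f[2].round(2),'|f|',np.linalg.norm(f).round(1),o['moment'].round(2),o['width'].round(1))
                                                                                                                                                                                                        ^^^^^^^^^^^^^^^^
AttributeError: 'float' object has no attribute 'round'
```

arm_command(targets=[[0.6,-0.2,0,0],[0,-0.2,0,0],[0,0,0,0],[0,0,0,0]])

```text
t: 10.22
ee_pos: [546.2, -172.1, 97.3]
orientation: [-1.566, -0.09, 0.105]
ft_force: [-14.7, -1.9, 2.4]
width: 8.7
```

```bash
sed -i "s/o\['width'\].round(1)/round(o['width'],1)/" f.py; python3 f.py
```

```text
10.22 [ 546.2  -172.13   97.32] along -14.75 lat -0.76 z 2.15 |f| 14.9 [-0.59  2.15 -0.07] 9.2
```

Play is taken up and the push is about 14.8 N. A touch more push, then start raising.

arm_command(targets=[[0.4,-0.4,0,0],[0.1,-0.4,0,0],[0.1,-0.4,0,0],[0.1,-0.4,0,0],[0,0,0,0],[0,0,0,0]])

```text
t: 10.87
ee_pos: [546.3, -172.1, 98.4]
orientation: [-1.566, -0.089, 0.107]
ft_force: [-15.3, -4.7, -0.3]
width: 8.9
```

arm_command(targets=[[0.1,-0.5,-0.2,0],[0.1,-0.5,0,0],[0.1,-0.5,0,0],[0.1,-0.5,0,0],[0,0,0,0],[0,0,0,0]])

```text
t: 11.37
ee_pos: [546.3, -172.0, 100.1]
orientation: [-1.565, -0.088, 0.107]
ft_force: [-13.6, -3.5, -2.7]
width: 8.6
```

```bash
python3 f.py
```

```text
11.37 [ 546.31 -172.03  100.05] along -14.31 lat -1.81 z -2.29 |f| 14.6 [-0.8   2.76 -0.11] 8.6
```

arm_command(targets=[[0.5,0,0,0],[0.4,-0.3,0,0],[0.2,-0.4,0,0],[0.2,-0.4,0,0],[0.2,-0.4,0,0],[0,0,0,0]])

```text
t: 12.02
ee_pos: [546.9, -171.9, 101.3]
orientation: [-1.565, -0.087, 0.109]
ft_force: [-16.2, -4.8, -1.3]
width: 8.9
```

```bash
python3 f.py; python3 -c "
from h import *
k=get_image('scene')[240:330,210:330];cv2.imwrite('pics/s3.png',cv2.resize(k,None,fx=6,fy=6,interpolation=2))"
```

```text
12.02 [ 546.91 -171.83  101.24] along -16.67 lat -2.61 z -1.94 |f| 17.0 [-0.96  3.18 -0.07] 8.8
```

View pics/s3.png

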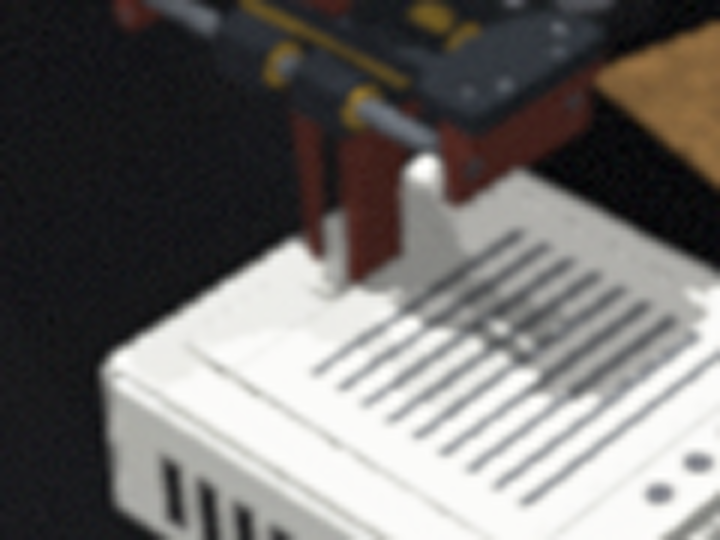

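The crop shows a dark gap opening along the cover's side edge from (190,345), so the front is rising. The push is 16.7 N. Continuing up.

arm_command(targets=[[0,-0.5,-0.3,0],[0,-0.5,-0.3,0],[0.1,-0.5,0,0],[0.2,-0.5,0,0],[0.2,-0.5,0,0],[0,0,0,0]])

```text
t: 12.72
ee_pos: [547.2, -172.0, 103.6]
orientation: [-1.564, -0.086, 0.11]
ft_force: [-16.5, -3.0, -2.2]
width: 9.0
```

```bash
python3 f.py
```

```text
12.72 [ 547.19 -171.98  103.55] along -16.74 lat -0.45 z -2.64 |f| 17.0 [-0.63  3.29  0.01] 8.7
```

arm_command(targets=[[-0.3,-0.6,0,0],[0.1,-0.6,0,0],[0.1,-0.6,0,0],[0.1,-0.6,0,0],[0.1,-0.6,0,0],[0,0,0,0]])

```text
t: 13.37
ee_pos: [547.6, -172.0, 106.7]
orientation: [-1.564, -0.086, 0.109]
ft_force: [-15.6, -2.1, -1.9]
width: 9.4
```

```bash
python3 f.py
```

```text
13.37 [ 547.49 -171.95  106.64] along -15.89 lat -0.6 z -2.65 |f| 16.1 [-0.57  3.22  0.02] 9.4
```

arm_command(targets=[[0.1,-0.6,0,0],[0.1,-0.6,0,0],[0.1,-0.6,0,0],[0.1,-0.6,0,0],[0.2,-0.6,0,0],[0,0,0,0]])

```text
t: 14.02
ee_pos: [548.1, -171.9, 109.7]
orientation: [-1.564, -0.086, 0.109]
ft_force: [-16.9, -2.1, -2.0]
width: 9.4
```

```bash
python3 f.py
```

```text
14.02 [ 548.   -171.87  109.6 ] along -16.32 lat -0.52 z -1.66 |f| 16.4 [-0.58  3.31 -0.03] 9.4
```

arm_command(targets=[[-0.1,-0.6,0,0],[0.1,-0.6,0,0],[0.1,-0.6,0,0],[0.1,-0.6,0,0],[0.1,-0.6,0,0],[0,0,0,0]])

```text
t: 14.67
ee_pos: [548.5, -171.9, 112.7]
orientation: [-1.565, -0.086, 0.109]
ft_force: [-15.7, -2.1, -2.2]
width: 10.0
```

```bash
python3 f.py; python3 -c "
from h import *
k=get_image('scene')[240:330,210:330];cv2.imwrite('pics/s4.png',cv2.resize(k,None,fx=6,fy=6,interpolation=2))"
```

```text
14.67 [ 548.5  -171.85  112.66] along -15.58 lat -0.27 z -2.14 |f| 15.7 [-0.48  3.27 -0.05] 9.9
```

View pics/s4.png

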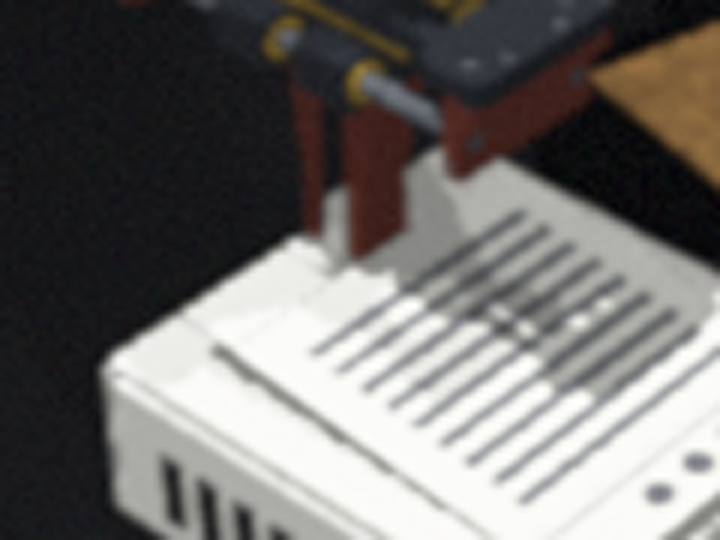

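The front is clearly up now, with the dark gap widening from (445,505) to (215,350), and the grip is holding. Continuing.

arm_command(targets=[[0.1,-0.6,0,0],[0.1,-0.6,0,0],[0.1,-0.6,0,0],[0.1,-0.6,0,0],[0.1,-0.6,0,0],[0,0,0,0]])

```text
t: 15.37
ee_pos: [549.1, -171.8, 115.8]
orientation: [-1.565, -0.087, 0.109]
ft_force: [-15.8, -3.4, -3.1]
width: 10.4
```

```bash
python3 f.py
python3 - <<'E'
from h import *
get_image('scene');get_image('top')
for n in ['front_edge','tab_root','rear_edge']:
    a,b=tip_of('scene',n),tip_of('top',n);print(n,[(np.round(x['at'],1),x['conf']) for x in a[:1]+b[:1]])
    if a and b: print(tri(ray('scene',a[0]['at']),ray('top',b[0]['at'])).round(1))
E
```

```text
15.37 [ 549.06 -171.8   115.68] along -15.71 lat -0.49 z -2.48 |f| 15.9 [-0.54  3.24  0.01] 10.2
front_edge [(array([262. , 276.1]), 0.57)]
tab_root [(array([268.3, 278.3]), 0.67)]
rear_edge [(array([318.7, 315.7]), 0.78), (array([372.1, 191.6]), 0.87)]
[ 682.5 -152.8   70.4]
```

arm_command(targets=[[0.1,-0.5,0,0],[0.1,-0.5,0,0],[0.1,-0.6,0,0],[0,-0.6,0,0],[0,-0.6,0,0],[0,0,0,0]])

```text
t: 16.42
ee_pos: [549.6, -171.8, 118.6]
orientation: [-1.565, -0.087, 0.109]
ft_force: [-14.9, -1.8, -2.4]
width: 10.4
```

```bash
python3 f.py
python3 - <<'E'
from h import *
k=get_image('scene')[230:330,210:330];cv2.imwrite('pics/s5.png',cv2.resize(k,None,fx=6,fy=6,interpolation=2))
E
```

```text
16.42 [ 549.56 -171.76  118.57] along -15.42 lat -0.1 z -2.32 |f| 15.6 [-0.45  3.13 -0.01] 10.7
```

View pics/s5.png

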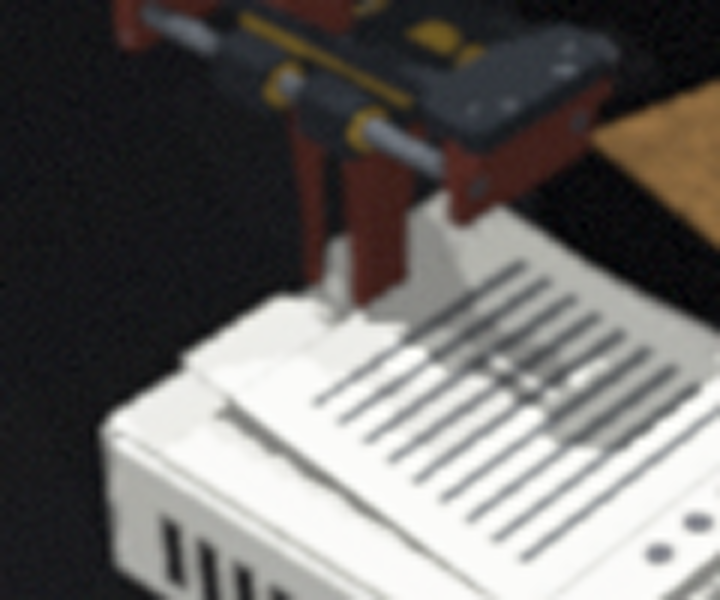

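The plate's near front corner has lifted clear, at crop (183,358), about 20 mm up. Now I check that height and let off the tab.

arm_command(targets=[[-0.7,0,0,0],[-0.7,0,0,0],[-0.7,0,0,0],[-0.7,0,0,0],[-0.7,0,0,0],[-0.7,0,0,0],[-0.7,0,0,0],[-0.7,0,0,0],[0,0,0,0]])

```text
t: 17.37
ee_pos: [547.4, -172.6, 119.5]
orientation: [-1.566, -0.092, 0.103]
ft_force: [-6.0, 0.5, -4.3]
width: 10.7
```

```bash
python3 f.py
python3 - <<'E'
from h import *
for r in (16,18,20,22,24):
    th=np.arcsin(r/161);c,s=np.cos(th),np.sin(th)
    x,z=-161*c+3.5*s,161*s+3.5*c
    lx=75+2+x;P=np.array([614.5+lx*.9925+70*.122,-163.5+lx*.122-70*.9925,72+z]);print(r,P.round(0),proj('scene',P).round(1))
E
```

```text
17.37 [ 547.46 -172.6   119.55] along -5.6 lat 1.15 z -4.18 |f| 7.1 [0.03 1.56 0.04] 10.8
16 [ 541. -243.   91.] [239.6 293.4]
18 [ 541. -243.   93.] [239.6 292.7]
20 [ 541. -243.   95.] [239.6 292. ]
22 [ 542. -243.   97.] [239.7 291.3]
24 [ 542. -243.   99.] [239.7 290.6]
```

arm_command(targets=[[-0.7,0.3,0.2,0],[-0.7,0.3,-0.4,0],[-0.7,0.2,0,0],[-0.7,0,0,0],[0,0,0,0]])

```text
t: 17.93
ee_pos: [547.0, -173.8, 120.1]
orientation: [-1.568, -0.096, 0.099]
ft_force: [-4.0, 2.2, -5.1]
width: 10.8
```

```bash
python3 f.py
```

```text
17.93 [ 547.16 -173.82  120.3 ] along -3.89 lat 2.57 z -5.04 |f| 6.9 [0.25 1.52 0.07] 10.7
```

arm_command(targets=[[-0.5,0.5,0.4,0],[-0.5,0.5,0.4,0],[-0.5,0.3,0.3,0],[0,0,0,0],[0,0,0,0]])

```text
t: 18.5
ee_pos: [546.5, -173.4, 119.4]
orientation: [-1.569, -0.098, 0.097]
ft_force: [-2.2, -0.7, -4.9]
width: 10.6
```

```bash
python3 f.py
```

```text
18.5 [ 546.43 -173.38  119.42] along -2.14 lat 0.37 z -4.89 |f| 5.4 [-0.12  1.06  0.04] 10.7
```

arm_command(targets=[[-0.7,0.2,0,0],[-0.8,0.2,0,0],[-0.8,0,0,0],[-0.8,0,0,0],[0,0,0,0]])

```text
t: 19.07
ee_pos: [543.5, -173.7, 119.1]
orientation: [-1.569, -0.098, 0.096]
ft_force: [1.3, -0.1, -6.5]
width: 10.4
```

```bash
python3 f.py
```

```text
19.07 [ 543.4  -173.67  119.06] along 1.5 lat -0.23 z -6.29 |f| 6.5 [-0.05  0.27 -0.  ] 10.6
```

arm_command(targets=[[-1,0.2,0,0],[-1,0.2,0,0],[-1,0.1,0,0],[-1,0,0,0],[-1,0,0,0],[0,0,0,0]])

```text
t: 19.72
ee_pos: [537.0, -174.2, 118.3]
orientation: [-1.568, -0.096, 0.099]
ft_force: [-2.5, -0.9, -2.5]
width: 9.7
```

```bash
python3 f.py
```

```text
19.72 [ 537.21 -174.16  118.33] along -3.37 lat 0.02 z -2.56 |f| 4.2 [-0.19  0.93 -0.06] 9.9
```

arm_command(targets=[[-1,0,0,0],[-1,0,0,0],[-1,0,0,0],[-1,0,0,0],[-1,0,0,0],[0,0,0,0]])

```text
t: 20.37
ee_pos: [533.4, -174.9, 118.6]
orientation: [-1.569, -0.098, 0.097]
ft_force: [-0.7, 0.6, -1.2]
width: 8.7
```

```bash
python3 f.py
python3 - <<'E'
from h import *
k=get_image('scene')[230:330,210:330];cv2.imwrite('pics/s6.png',cv2.resize(k,None,fx=6,fy=6,interpolation=2))
E
```

```text
20.37 [ 533.36 -174.89  118.54] along 0.01 lat 0.47 z -1.2 |f| 1.3 [-0.02 -0.02  0.02] 8.6
```

View pics/s6.png

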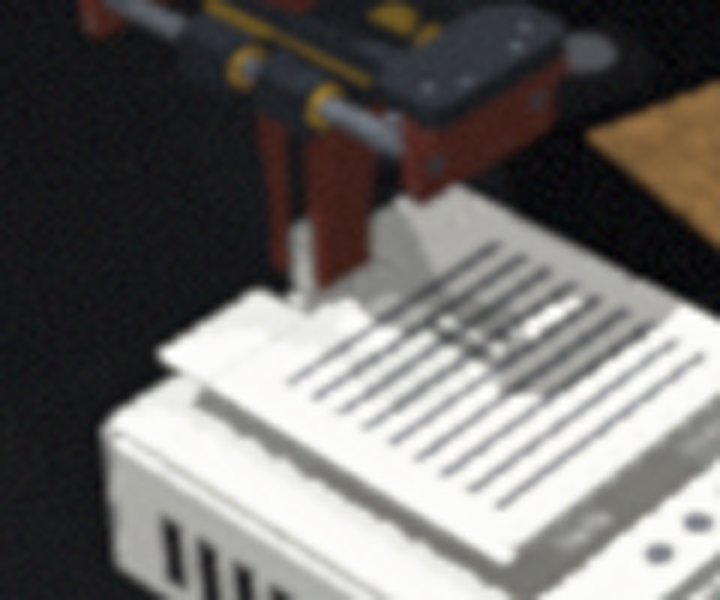

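The cover now hangs level in the grip, with only its ~1.2 N weight on the wrist. Its rear edge stands clear, with the tongues showing at (580,530). I draw 8 mm more, then lift.

arm_command(targets=[[-1.5,0,0,0],[-2,0,0,0],[-2,0,0,0],[-2,0,0,0],[-0.5,0,0,0],[0,-1,0,0],[0,-2,0,0],[0,-2,0,0],[0,0,0,0]])

```text
t: 21.32
ee_pos: [525.6, -175.9, 123.9]
orientation: [-1.569, -0.098, 0.097]
ft_force: [0.5, 0.2, -1.9]
width: 8.9
```

```bash
python3 f.py
```

```text
21.32 [ 525.35 -175.84  123.59] along -0.1 lat 0.21 z -2.11 |f| 2.1 [-0.05  0.03  0.  ] 8.7
```

arm_command(targets=[[0,-2,0,0],[0,-5,0,0.01],[0,-7,0,0.02],[0,-8,0,0.03],[0,-8,0,0.03],[0,-8,0,0.035],[0,-7,0,0.035],[0,-6,0,0.03],[0,-5,0,0.03],[0,-3,0,0.02],[0,-1,0,0.01],[0,0,0,0],[0,0,0,0]])

```text
t: 22.55
ee_pos: [525.1, -175.8, 183.3]
orientation: [-1.569, 0.099, -0.099]
ft_force: [0.4, -0.5, -1.5]
width: 9.0
```

arm_command(targets=[[-1,0,4,0],[-2.5,0,10,0],[-4,0,17,0],[-5,0,21,0],[-5.5,0,23,0],[-5.5,0,23,0],[-5.5,0,23,0],[-5.5,0,23,0],[-5.5,0,23,0],[-5.5,0,23,0],[-5.5,0,23,0],[-5.5,0,23,0],[-5.5,0,23,0],[-5,0,21,0],[-4,0,16,0],[-2.5,0,10,0],[-1.5,0,6,0],[-0.5,0,3,0],[0,0,1,0],[0,0,0,0]])

```text
t: 24.22
ee_pos: [490.0, 146.9, 183.3]
orientation: [-1.569, 0.099, -0.099]
ft_force: [0.1, -0.5, -1.2]
width: 8.9
```

```bash
python3 f.py
python3 - <<'E'
from h import *
o=get_obs();T=rot(o['orientation']);print(np.degrees(np.arctan2(T[1,0],T[0,0])))
get_image('top');get_image('scene')
for c in('top','scene'):
    r=silhouettes(c,'cover')
    if r:
        m=r[0]['pixels'].astype(np.uint8);k=max(cv2.findContours(m,0,2)[0],key=cv2.contourArea)
        z=o['ee_pos'][2]-41+19.5
        q=np.array([onz(c,p[0],z)[:2] for p in k],np.float32);print(c,r[0]['conf'],cv2.minAreaRect(q))
print('pred plate centre',o['ee_pos']+T@[68.5,0,0],'origin',o['ee_pos']+T@[74,0,0])
r=silhouettes('top','mat')
if r: print(r[0]['conf'],r[0]['at'])
k=get_image('scene')[180:330,280:480];cv2.imwrite('pics/s7.png',cv2.resize(k,None,fx=4,fy=4,interpolation=2))
E
```

```text
24.22 [490.06 146.56 183.35] along -0.01 lat -0.2 z -1.28 |f| 1.3 [-0.03  0.01 -0.01] 8.9
-7.274162082055634
top 0.86 ((558.1073608398438, 137.57589721679688), (143.0428466796875, 162.8361053466797), 82.60932922363281)
scene 0.95 ((563.9528198242188, 136.52413940429688), (148.83843994140625, 181.92469787597656), 82.04512023925781)
pred plate centre [557.98704994 137.85426904 183.33582202] origin [563.44278393 137.15787393 183.33512169]
0.88 [292.7, 233.1]
```

View pics/s7.png

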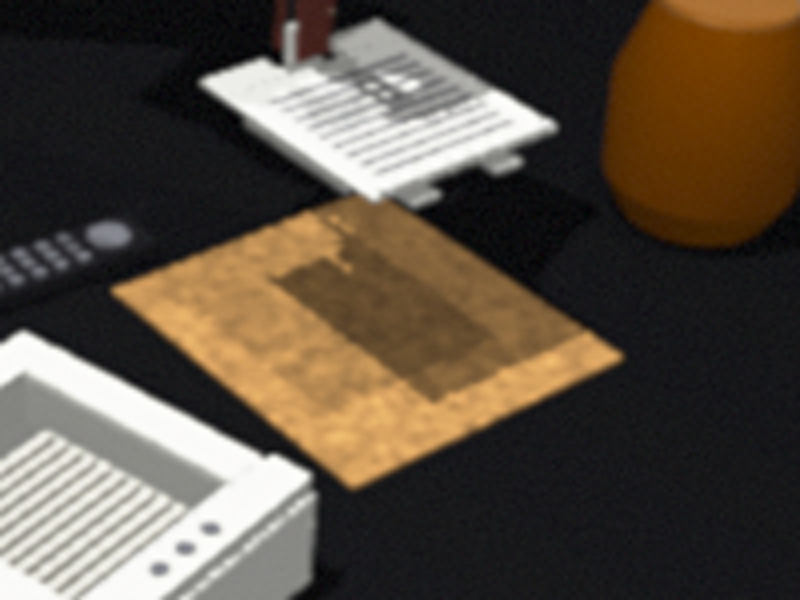

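The cover hangs level at (380,110) in the crop, centred over the mat, with both tongues intact. Lowering it now.

arm_command(targets=[[0,4,0,0],[0,9,0,0],[0,13,0,0],[0,14,0,0],[0,14,0,0],[0,14,0,0],[0,14,0,0],[0,13,0,0],[0,11,0,0],[0,9,0,0],[0,6,0,0],[0,4,0,0],[0,2,0,0],[0,1,0,0],[0,0,0,0]])

```text
t: 25.92
ee_pos: [490.2, 147.3, 55.6]
orientation: [-1.568, 0.099, -0.099]
ft_force: [-0.7, 0.3, -1.7]
width: 9.0
```

arm_command(targets=[[0,1,0,0],[0,1,0,0],[0,0,0,0],[0,0,0,0]])

```text
t: 26.25
ee_pos: [490.1, 147.2, 53.6]
orientation: [-1.568, 0.099, -0.099]
ft_force: [0.3, 0.4, -1.8]
width: 8.6
```

arm_command(targets=[[0,1,0,0],[0,1,0,0],[0,0,0,0],[0,0,0,0]])

```text
t: 26.58
ee_pos: [489.9, 147.1, 51.3]
orientation: [-1.569, 0.099, -0.099]
ft_force: [0.3, 0.2, -1.6]
width: 9.0
```

arm_command(targets=[[0.5,0.8,0,0],[0.5,0.7,0,0],[0,0,0,0],[0,0,0,0]])

```text
t: 26.92
ee_pos: [491.0, 147.1, 49.8]
orientation: [-1.569, 0.099, -0.099]
ft_force: [-0.3, 1.0, -0.8]
width: 8.7
```

arm_command(targets=[[0,0.5,0,0],[0,0.5,0,0],[0,0,0,0],[0,0,0,0]])

```text
t: 27.25
ee_pos: [490.9, 147.1, 48.8]
orientation: [-1.569, 0.099, -0.099]
ft_force: [-0.1, -0.2, -2.1]
width: 9.1
```

arm_command(targets=[[0,0.5,0,0],[0,0.5,0,0],[0,0,0,0],[0,0,0,0]])

```text
t: 27.58
ee_pos: [491.0, 147.0, 47.8]
orientation: [-1.569, 0.099, -0.099]
ft_force: [-0.8, -0.1, -1.3]
width: 8.8
```

arm_command(targets=[[0,0.5,0,0],[0,0,0,0],[0,0,0,0]])

```text
t: 27.83
ee_pos: [491.0, 147.0, 47.4]
orientation: [-1.569, 0.099, -0.099]
ft_force: [0.2, -0.6, -1.1]
width: 8.7
```

arm_command(targets=[[0,0.5,0,0],[0,0.5,0,0],[0,0,0,0],[0,0,0,0]])

```text
t: 28.17
ee_pos: [490.9, 147.0, 46.3]
orientation: [-1.569, 0.099, -0.099]
ft_force: [-0.6, -0.3, -1.4]
width: 9.2
```

arm_command(targets=[[0,0.4,0,0],[0,0.3,0,0],[0,0,0,0],[0,0,0,0]])

```text
t: 28.5
ee_pos: [491.0, 147.1, 45.7]
orientation: [-1.568, 0.099, -0.099]
ft_force: [-0.3, -0.4, -0.2]
width: 8.7
```

arm_command(targets=[[0,0.4,0,0],[0,0.3,0,0],[0,0,0,0],[0,0,0,0]])

```text
t: 28.83
ee_pos: [491.2, 147.1, 45.5]
orientation: [-1.568, 0.099, -0.099]
ft_force: [-1.8, -0.5, 5.4]
width: 8.7
```

Contact is at 45.6, with 5 N of bearing. I ease off a little, release and withdraw.

arm_command(targets=[[0,-0.3,0,0],[0,0,0,0],[0,0,0,0]])

```text
t: 29.08
ee_pos: [491.1, 147.1, 45.5]
orientation: [-1.568, 0.099, -0.099]
ft_force: [-1.3, -1.0, 4.0]
width: 8.7
```

arm_command(targets=[[0,0,0,0],[0,0,0,0],[0,0,0,0],[0,0,0,0],[0,0,0,0],[0,0,0,0]], gripper=35)

```text
t: 29.58
ee_pos: [490.9, 147.1, 45.2]
orientation: [-1.569, 0.099, -0.099]
ft_force: [0.1, -0.4, -1.1]
width: 30.9
```

arm_command(targets=[[0,-2,0,0],[0,-5,0,0],[0,-10,0,0],[0,-15,0,0],[0,-15,0,0],[0,-20,0,0],[0,-20,0,0],[0,-20,0,0],[0,-20,0,0],[0,-15,0,0],[0,-8,0,0],[0,0,0,0]])

```text
t: 30.58
ee_pos: [492.1, 147.3, 197.7]
orientation: [-1.567, 0.096, -0.102]
ft_force: [-1.1, 0.4, 0.7]
width: 30.5
```

Run:
```python
from h import *
o=get_obs();print(o['t'],o['ee_pos'],o['ft_force'],o['width'])
im=get_image('top');get_image('scene')
for c in('top','scene'):
    r=silhouettes(c,'cover')
    if r:
        m=r[0]['pixels'].astype(np.uint8);k=max(cv2.findContours(m,0,2)[0],key=cv2.contourArea)
        q=np.array([onz(c,p[0],23.5)[:2] for p in k],np.float32);print(c,r[0]['conf'],cv2.minAreaRect(q))
k=get_image('scene')[180:330,280:480];cv2.imwrite('pics/s8.png',cv2.resize(k,None,fx=4,fy=4,interpolation=2))
```

```text
30.5833 [492.0566709  147.34464069 197.68245043] [-1.05961561  0.36652617  0.65134392] 30.50667133891566
top 0.61 ((558.9957885742188, 137.9078826904297), (139.53599548339844, 161.57582092285156), 83.01226806640625)
scene 0.94 ((554.7315673828125, 139.80014038085938), (147.2017822265625, 194.29823303222656), 82.55619049072266)
```

View pics/s8.png

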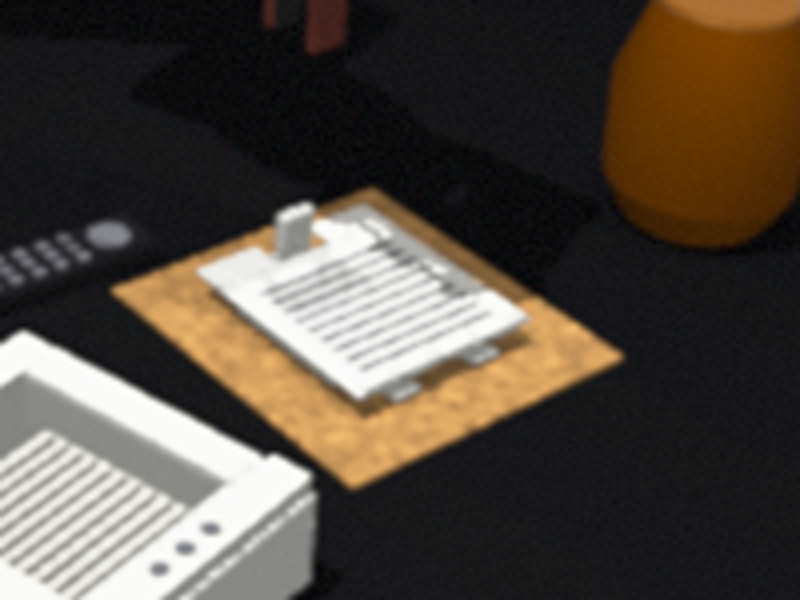

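The cover lies flat, upright and central on the mat, and the gripper is clear of it.

```bash
python3 -c "
from workcell import *
print(close_job())"
```

```text
the job is handed in; nothing more can be done
None
```

The filter cover is off and lies flat and right way up in the middle of the cork mat. I handed the job in at about 31 s of the 54 s allowed; no verdict was reported.

- **Release:** I gripped the tab front to back, took up the play, and held roughly 14–17 N of inward push while the front rose a little over 20 mm. The highest force reading during the lift was about 17 N. One reading early in the lift, at about 3 mm of rise, dipped to 14.3 N (13.9 N in the single sample before it).
- **Removal:** I let the tab off, drew the cover about 21 mm forward, and lifted it clear. Once free, the wrist carried only the cover's weight of about 1.3 N.
- **Placing:** I set the cover down with about 5 N of contact, then released and withdrew the gripper.

**Last checks:**
- **Position:** The top camera puts the plate's centre at (559, 138) mm and the mat's at (563, 138) mm. The cover's origin should therefore be within about 2–3 mm of the mat's centre, and it is turned to line up with the mat.
- **Scene camera:** It gave a plate centre about 4 mm further off in x, because its outline includes the tab and tongues.
- **Appearance:** The last picture shows the cover level, with the tab and both tongues intact. The gripper is clear, and the remote and jar are where they stood.
- **Not checked:** The planter was not in the last view, but the arm's path kept well clear of it.

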